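# Free the blue link from its bracket with the spring-bar fork

## Task

Take the orange-handled fork out of its white stand, straddle the brass spring bar of the bracket with it and push the red collar gently sideways, away from the blue link, holding it back until the link has popped up; do not bend the bar or touch it with the gripper. Then put the fork fully back into its stand, and lower the blue link upright into the white tray, leaving everything else on the bench alone.

Things in the scene. Friction and masses are not known exactly. Their poses are not given: they have to be found in the camera images.
- bracket: Fixed aluminium bracket plate 80 x 188 x 12 mm. Origin: bench level under the centre of the link's well; z up, y along the spring bar from the well to the grey spring housing (y 108..142, top z 64). Well walls: steel lugs at y 19.5..27 and -27..-19.5 (x -22..22, top z 64), cheeks at x +-(20..25) (top z 44). A sprung black seat in its floor lifts the freed link 14 mm.
- bar: Brass spring bar, 7 mm round, along bracket y, axis 50 mm above the bench, slides in y only (at rest its origin, on its axis, is at bracket y = 70). Its tip sits about 9 mm deep in a blind hole in the link and holds it down. Springs to -y: 3 N to start, 0.5 N more per mm, plus a few N of friction; the link comes free after 9 to 11 mm of bar travel; hard stop at 12.5 mm. Over 15 N on it bends it.
- collar_face (a point): Centre of the face, towards the link, of the red collar on the bar (26 mm diameter, 6 mm thick; axes as the bracket's), at bracket y 64 to 88. The bar is bare between it and the lug at y = 27. The collar first slides loosely to +y on the bar (1 N) for 0 to 12 mm, differing each time and not visible, until it meets a hidden shoulder and takes the bar with it.
- link: Blue plastic link, about 90 g: block 34 (x) x 36 (y) x 44 mm, on it a grip tab 22 (x) x 14 (y) mm from 44 to 74 mm above the underside. Origin: centre of the underside, z up; held in the well it is 20 mm above the bench, popped up 34 mm. It has 1 to 3 mm of play in the well. After popping up the released bar presses on its side: drawing it out takes up to about 12 N.
- fork: Forked tool, 102 mm tall, about 90 g, tines down in its stand. Origin: midway between the tine ends, z up to the handle. Two steel tines 6 mm thick (y), 32 mm long, side by side in x, 13 mm gap (19 mm in the last 6 mm), 29 mm over both; steel shoulder 30 (x) x 18 (y) mm from z 32 to 40; orange handle 18 x 18 mm from z 40 to 102. Half-turn symmetric.
- stand: Fixed white stand for the fork: foot 90 x 70 x 4 mm, block 63 (x) x 40 (y) mm, top at z 40, with a slot 35 (x) x 13 (y) mm down to the foot. Origin: centre of the underside; axes parallel to the fork's standing in it. The fork rests by its shoulder on the block, its origin then 8 mm above the bench. Stand and tray may have changed sides.
- tray: Fixed white ceramic tray, 150 x 150 x 25 mm, walls and floor 5 mm. Origin: centre of the underside.
- spare: Bystander: a grey spare link of the same shape as the blue one, standing on the bench. Origin: centre of its underside.
- wash: Bystander: white wash bottle, 66 mm diameter, 170 mm tall, red cap. Origin: centre of its underside.
- beaker: Bystander: glass beaker, 70 mm diameter, 90 mm tall. Origin: centre of its underside.
- bulb: Bystander: red rubber pipette bulb, 48 mm ball with a 60 mm spout along its x. Origin: below the ball, on the bench.
- spatula: Bystander: spatula, 180 mm long, lying on the bench. Origin: at its underside.

How it is judged:
By the outcome, as a careful person would: the job done as asked, in the order asked, and still so for the second after the job is handed in, with the robot touching nothing.
It also fails if it takes over 72 s, if anything falls off the work surface, if the arm or the gripper's body presses on something with over 40 N, if the wrist force passes 120 N, or if a joint passes its speed limit or range.

## Robot

A 6-joint arm with a two-finger parallel gripper is mounted at the origin on the work surface. World frame = base frame: x ahead of the robot, y to its left, z up, the work surface at z = 0. Lengths are in mm, angles in rad, forces in N, time in s.
With the tool pointing down it reaches from about 350 to 875 mm from the base axis. Payload 4.2 kg.
Tool frame: the origin (TCP) lies at the very end of the fingers, on their centre line; the grasp point (between the pads) lies 19 mm behind it; z points along the fingers, y is the line along which they close (so a half turn about z gives the same grasp; the last joint's range is limited). The gripper opens to 85 mm and grips with 20 to 120 N. Pads are 22 mm wide; open, the fingers measure 114 mm over their backs; the gripper's body (76 mm by 85 mm) begins 54 mm behind the grasp point. The pads swing forward as they close: fully open they stand 13 mm farther back than shut.
Start: joints at [1.517, 0.385, 0.008, 0, -1.194, -0.259], TCP at [192.295, 594.661, 231.312] pointing down, gripper open.
Joint ranges: [-3.14, 3.14], [-1.21, 2.06], [-1.07, 1.41], [-3.16, 2.05], [-2.99, -0.16], [-3.1, 3.1]. Speed limits (rad/s): [2.79, 2.79, 3.14, 3.14, 3.14, 3.14].

## Interface

Orientations are given as a unit quaternion [x, y, z, w].
In Python, from bench import arm, optics gives the robot as it stands. The module is installed in compiled form; this text tells all that it offers.
- The arm moves only by the tool step_arm, never from a script. Its argument "motion" is a list of rows, each an object with "dr": the turn, a rotation vector about the tool's x, y, z in units of 8 degrees (1.0 is 8 degrees), a list of three; "slide": the shift along the tool's x, y, z in mm, a list of three; "jaw": the finger opening in mm, from 0 to 85.4. A call has exactly 8 rows; each row is the pose to reach, as a shift and turn from the pose commanded when the call began, along the tool's axes at that moment; what a row does not reach only later rows make up. A row lasts 1/8 s, in which the tool goes at most 62.5 mm and 10.7 degrees, less where a joint would pass 70% of its speed; a pose out of reach is approached as far as the arm can. A call with a gripper value outside its range is refused whole. The fingers move at their own pace and stop on an object; the grip force is fixed at half the most. Time passes only in rows, so rows that repeat a pose let the fingers close, or fill a call up. It gives the time, the measured TCP pose, the force, the opening and the grip force at its end, in the units of the state.
- arm.read_state(): the state, without advancing time (a new reading comes with each control period).
- optics.get_image(name): name is "scene" or "top"; returns the picture (420x560x3 uint8, blue, green, red); there is no depth.
- optics.camera_info(name): a dict with "camera_matrix" (3x3 intrinsics, pixels), "k1" (the pictures are not rectified: a ray, as slopes to the right and down, at radius r is drawn at 1 + k1 r^2 times it, then the intrinsics apply), "view" (4x4, takes a point from world to camera coordinates). Camera axes: x right, y up, looking along -z (the intrinsics and any distortion apply to the point x, -y, -z); pixel columns grow to the right and rows downward; lengths in mm; the calibration is good to about 2 mm. A picture is of the moment at which its call begins. camera_info takes no time and is no camera call.
- arm.job_done(): hands the job in; it is judged then, once.
The state is a dict: "clock": time; "joints": joint angles; "joint_vel": joint speeds; "joint_efforts": joint torques, N m; "position": TCP position; "ee_rot": TCP orientation; "contact_force": force on the tool from outside, world axes, zero at the start; "wrist_torque": the same for the moment, N m; "gripper_width": finger opening in mm; "grasp_force": force on a finger pad.
Only numpy, scipy, OpenCV 4.12 (cv2) and the standard library are available. Lean on these libraries where they do the work, as an engineer would, in place of code of your own. Each camera call takes 0.05 s, during which the arm holds its last target. There are 200 camera calls.

## Working session

There is one attempt and no reset: what is moved stays moved. The work goes in short steps, Python scripts to look and compute and a tool call to move; the robot and the scene stay as the last step left them, time stands still between calls to the robot, and variables do not carry over. Pictures are saved under pics/ and viewed, at most 10 in all, crops included, and the job is handed in when it is done.

Besides the shell and the picture viewer there is one more tool, called after "Request:" as name(argument=value, ...), one argument or row to a line, values as JSON. step_arm: Moves the arm, as the interface text tells. Its arguments: {"type":"object","properties":{"motion":{"type":"array","items":{"type":"object","properties":{"dr":{"type":"array","items":{"type":"number"}},"slide":{"type":"array","items":{"type":"number"}},"jaw":{"type":"number"}}}}},"required":["motion"]}

```bash
mkdir -p pics
python3 - <<'E'
from bench import arm, optics
import cv2
for n in("scene","top"):
    cv2.imwrite(f"pics/{n}0.png",cv2.resize(optics.get_image(n),(800,600),interpolation=cv2.INTER_CUBIC))
    i=optics.camera_info(n);print(n,i)
print(arm.read_state())
E
```

```text
scene {'camera_matrix': array([[413.697356  ,   0.        , 285.4683246 ],
       [  0.        , 413.697356  , 202.42924745],
       [  0.        ,   0.        ,   1.        ]]), 'k1': 0.028762656453148606, 'view': array([[ 3.86969453e-01,  9.22087635e-01, -3.00587080e-03,
        -3.06541840e+02],
       [-7.74306331e-01,  3.26717229e-01,  5.41946084e-01,
         3.94507942e+02],
       [ 5.00703853e-01, -2.07389115e-01,  8.40407881e-01,
        -1.35741011e+03],
       [ 0.00000000e+00,  0.00000000e+00,  0.00000000e+00,
         1.00000000e+00]])}
top {'camera_matrix': array([[407.10194706,   0.        , 283.56250975],
       [  0.        , 407.10194706, 211.18609204],
       [  0.        ,   0.        ,   1.        ]]), 'k1': 0.006278739252898689, 'view': array([[-8.74911601e-03, -9.99683870e-01,  2.35714561e-02,
         7.69603057e+01],
       [ 9.85435356e-01, -4.61628785e-03,  1.69987791e-01,
        -6.11794202e+02],
       [-1.69825240e-01,  2.47153891e-02,  9.85164219e-01,
        -9.62234653e+02],
       [ 0.00000000e+00,  0.00000000e+00,  0.00000000e+00,
         1.00000000e+00]])}
{'clock': 0.1, 'joints': array([ 1.51658203e+00,  3.85494061e-01,  6.77736142e-03, -4.23105382e-04,
       -1.19403280e+00, -2.58551476e-01]), 'joint_vel': array([-0.0002189 , -0.00116432,  0.0027662 ,  0.00225405, -0.00168554,
       -0.00107066]), 'joint_efforts': array([-2.32892762e-04, -3.93320954e+01,  1.88928616e+01,  4.19782698e+00,
       -2.59996094e-03,  8.54279079e-06]), 'position': array([192.16229933, 594.17689083, 230.32988104]), 'ee_rot': array([ 9.87784451e-01, -1.55823255e-01, -9.60102158e-05,  9.91546719e-04]), 'contact_force': array([-0.64085481, -0.13102325,  0.33936073]), 'wrist_torque': array([ 0.01447725, -0.00339826,  0.00631836]), 'grasp_force': 0.0, 'gripper_width': 84.98077744074372}
```

View pics/scene0.png

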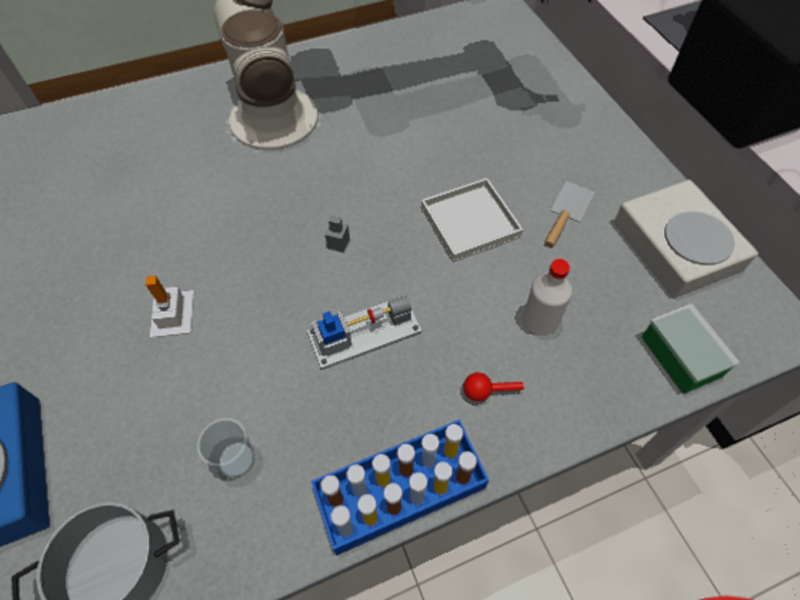

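View pics/top0.png

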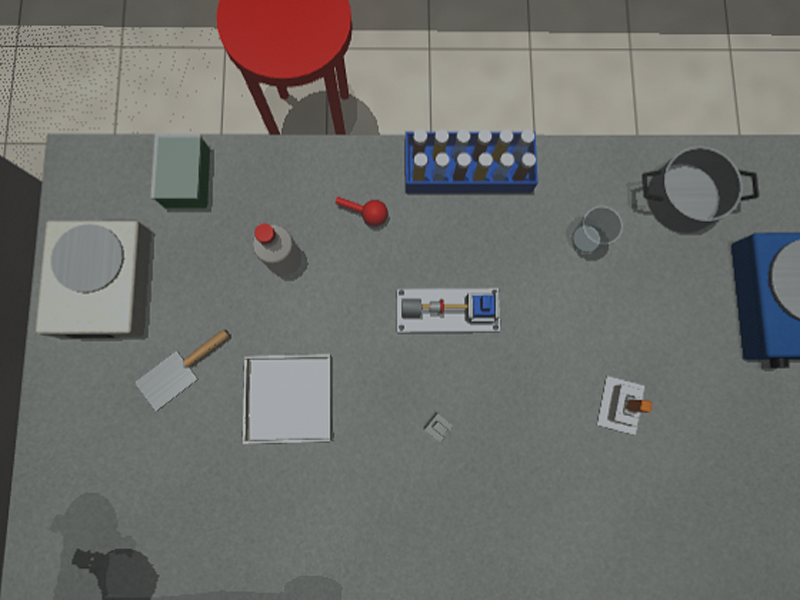

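```bash
cat > h.py <<'E'
import numpy as np, cv2
from bench import arm, optics
from scipy.optimize import least_squares
from scipy.spatial.transform import Rotation as R
def proj(n,P):
    i=optics.camera_info(n);P=np.atleast_2d(P)
    c=P@i['view'][:3,:3].T+i['view'][:3,3]
    s=np.c_[c[:,0],-c[:,1]]/-c[:,2:]
    s=s*(1+i['k1']*(s**2).sum(1,keepdims=True))
    K=i['camera_matrix'];return s@K[:2,:2].T+K[:2,2]
def ray(n,uv,z):
    "world xy at height z for pixel"
    f=lambda p:proj(n,[p[0],p[1],z])[0]-uv
    return least_squares(f,[600,0]).x
def W(p,L):
    c,s=np.cos(p[2]),np.sin(p[2]);L=np.atleast_2d(np.asarray(L,float))
    return np.c_[p[0]+c*L[:,0]-s*L[:,1],p[1]+s*L[:,0]+c*L[:,1],L[:,2]]
def fit(obs,p0):
    "obs: list of (cam,[u,v],[local xyz])"
    f=lambda p:np.concatenate([proj(n,W(p,l))[0]-uv for n,uv,l in obs])
    r=least_squares(f,p0,x_scale=[10,10,.1],loss='soft_l1');return r.x,r.fun.reshape(-1,2)
def mosaic(name,tiles):
    "tiles: 4 of (cam,u0,v0) -> 100x75 crops x4, 2x2; or 'w' size"
    im={}
    out=[]
    for n,u,v in tiles:
        if n not in im: im[n]=optics.get_image(n)
        out.append(cv2.resize(im[n][v:v+75,u:u+100],(400,300),interpolation=cv2.INTER_CUBIC))
    cv2.imwrite(name,np.vstack([np.hstack(out[:2]),np.hstack(out[2:])]))
E
python3 - <<'E'
from h import *
mosaic('pics/m1.png',[('top',265,180),('top',390,245),('scene',205,192),('scene',75,180)])
E
```

```text
(no output)
```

View pics/m1.png

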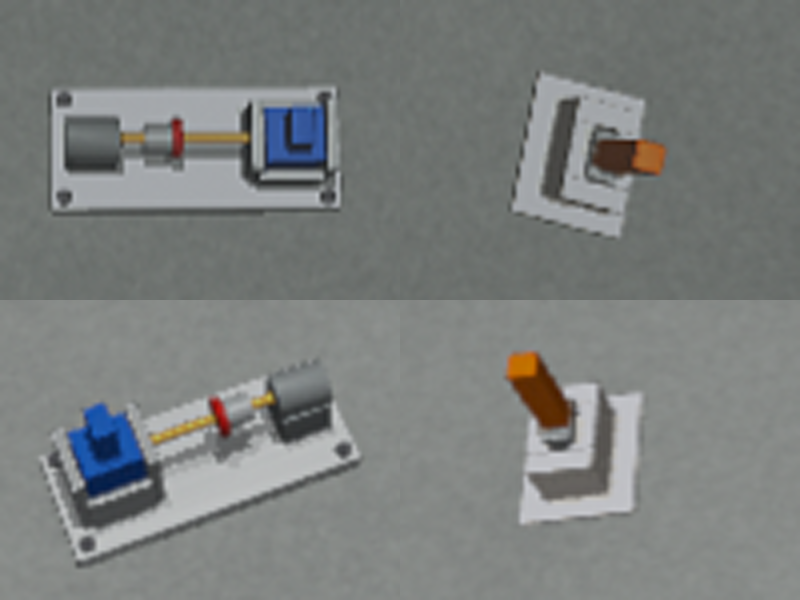

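```bash
cat > m1.py <<'E'
from h import *
T=lambda n,u0,v0,a,b,ox=0,oy=0:(n,np.array([u0+(a-ox+.5)/4-.5,v0+(b-oy+.5)/4-.5]))
bt=lambda a,b:T('top',265,180,a,b); bs=lambda a,b:T('scene',205,192,a,b,0,300)
st=lambda a,b:T('top',390,245,a,b,400,0); ss=lambda a,b:T('scene',75,180,a,b,400,300)
def show(nm,p,r): print(nm,np.round(p,3),'res',np.round(r,1).tolist())
# bracket, with plate offset
N=np.nan
O=[(bt(52,88),(40,'H',12)),(bt(339,88),(40,'L',12)),(bt(339,209),(-40,'L',12)),(bt(52,211),(-40,'H',12)),
 (bs(80,565),(40,'L',0)),(bs(360,462),(40,'H',0)),(bs(42,458),(-40,'L',12)),
 (bt(64,N),(0,142,50)),(bt(120,N),(0,108,50)),(bt(N,138),(0,50,50)),(bt(252,N),(0,27,64))]
def f(p):
    o=[]
    for (n,uv),l in O:
        y={'H':p[3]+94,'L':p[3]-94}.get(l[1],l[1])
        o.append(proj(n,W(p,(l[0],y,l[2])))[0]-uv)
    return np.nan_to_num(np.array(o))
r=least_squares(lambda p:f(p).ravel(),[600,0,0,50],x_scale=[10,10,.1,10],loss='soft_l1');B=r.x
show('bracket',B,f(B))
# collar
yt=least_squares(lambda y:proj('top',W(B,(0,y[0],63)))[0][0]-bt(184,0)[1][0],[70]).x
ys=least_squares(lambda y:proj('scene',W(B,(0,y[0],50)))[0]-bs(217,416)[1],[70]);print('collar',yt,ys.x,ys.fun)
# tab centre of link
print('tab',ray('top',bt(303.5,127)[1],94), 'link at',ray('scene',bs(97,408)[1],94))
S,r=fit([(*st(541,72),(45,35,4)),(*st(645,99),(45,-35,4)),(*st(620,237),(-45,-35,4)),(*st(512,211),(-45,35,4)),
 (*ss(640,393),(-45,35,4)),(*ss(636,512),(45,35,2)),(*ss(520,523),(45,-35,2))],[500,-250,-.18]);show('stand',S,r)
print('handle top',ray('top',st(650,157)[1],110),ray('scene',ss(524,366)[1],110))
t8=lambda n,a,b:(n,np.array([a,b])*.7)
Tr,r=fit([(*t8('top',245,355),(75,75,25)),(*t8('top',330,354),(75,-75,25)),(*t8('top',331,442),(-75,-75,25)),(*t8('top',243,443),(-75,75,25)),
 (*t8('scene',422,211),(-75,-75,25)),(*t8('scene',487,180),(-75,75,25)),(*t8('scene',522,231),(75,75,25)),(*t8('scene',456,258),(75,-75,25))],[400,150,0]);show('tray',Tr,r)
for nm,u,v,z in(('spare',440,424,60),('wash',285,258,0),('cap',264,233,170),('beaker',587,238,0)):print(nm,ray('top',np.array([u,v])*.7,z))
for q in((0,1),):pass
E
python3 m1.py
```

```text
bracket [ 6.04363e+02 -6.22890e+01 -1.00000e-03  5.66880e+01] res [[-0.5, -0.0], [-0.2, -0.3], [0.9, -0.0], [-0.3, -0.2], [-0.0, 0.5], [0.4, 0.0], [-1.0, -1.5], [0.2, 0.0], [-0.2, 0.0], [0.0, 0.1], [-0.0, 0.0]]
collar [68.79731302] [70.22388001] [-0.11709139 -0.32695088]
tab [603.8711627  -62.29547691] link at [598.14929463 -61.52704173]
stand [ 4.32939e+02 -3.12066e+02 -2.61000e-01] res [[-0.3, -0.3], [0.3, -0.2], [0.2, 0.1], [0.2, -0.5], [0.4, -0.8], [-0.5, -0.6], [0.0, 0.1]]
handle top [ 431.24555609 -310.8786596 ] [ 436.12945053 -310.78168114]
tray [4.51549e+02 2.77640e+02 1.80000e-02] res [[-0.3, -0.6], [0.4, -1.5], [-0.0, -1.8], [-0.2, -0.6], [-1.1, -8.4], [-0.3, -2.4], [0.6, -1.6], [-1.9, -2.7]]
spare [403.35988983  16.56818735]
wash [704.11038139 292.7145279 ]
cap [701.51191578 294.76428609]
beaker [ 741.15701999 -271.82338089]
```

```bash
cat >> h.py <<'E'
def to(x=None,y=None,z=None,yaw=None):
    s=arm.read_state();p=s['position'];Q=R.from_quat(s['ee_rot'])
    t=np.array([a if a is not None else b for a,b in zip((x,y,z),p)])
    if yaw is None: X=Q.as_matrix()[:,0];yaw=np.arctan2(X[1],X[0])
    c,n=np.cos(yaw),np.sin(yaw)
    Qt=R.from_matrix(np.array([[c,n,0],[n,-c,0],[0,0,-1]]))
    print('clk %.2f'%s['clock'],'pos',p.round(1),'-> slide',Q.inv().apply(t-p).round(1),'dr',((Q.inv()*Qt).as_rotvec()/np.radians(8)).round(2),'F',s['contact_force'].round(1),'w %.1f g %.0f'%(s['gripper_width'],s['grasp_force']))
E
python3 -c "
from h import *
to(450,150,235,-.26)"
```

```text
clk 0.20 pos [192.2 594.3 230.7] -> slide [382.  343.4  -3.8] dr [ 0.01 -0.   -0.38] F [-0.9  0.6  0.6] w 85.3 g 0
```

Request:
step_arm(
  motion=[
    {"slide": [40, 36, 0], "dr": [0, 0, 0], "jaw": 70},
    {"slide": [86, 77, 0], "dr": [0, 0, -0.1], "jaw": 60},
    {"slide": [132, 118, 0], "dr": [0, 0, -0.2], "jaw": 60},
    {"slide": [178, 159, 0], "dr": [0, 0, -0.3], "jaw": 60},
    {"slide": [224, 200, 0], "dr": [0, 0, -0.38], "jaw": 60},
    {"slide": [270, 241, 0], "dr": [0, 0, -0.38], "jaw": 60},
    {"slide": [316, 282, 0], "dr": [0, 0, -0.38], "jaw": 60},
    {"slide": [350, 313, 0], "dr": [0, 0, -0.38], "jaw": 60},
  ],
)

```text
clock: 1.2
position: [429.6, 187.0, 231.4]
ee_rot: [0.992, -0.13, 0.0, -0.0]
contact_force: [0.5, 0.9, -0.4]
gripper_width: 60.0
grasp_force: 0.0
```

```bash
python3 -c "
from h import *
to(433,-311,200,-.26)"
```

```text
clk 1.20 pos [429.6 187.  231.4] -> slide [131.7 480.3  31.4] dr [-0.   -0.   -0.01] F [ 0.5  0.9 -0.4] w 60.0 g 0
```

Request:
step_arm(
  motion=[
    {"slide": [16, 58, 0], "dr": [0, 0, 0], "jaw": 60},
    {"slide": [33, 119, 0], "dr": [0, 0, 0], "jaw": 60},
    {"slide": [50, 180, 0], "dr": [0, 0, 0], "jaw": 60},
    {"slide": [67, 242, 5], "dr": [0, 0, 0], "jaw": 60},
    {"slide": [84, 304, 12], "dr": [0, 0, 0], "jaw": 60},
    {"slide": [101, 365, 20], "dr": [0, 0, 0], "jaw": 60},
    {"slide": [118, 426, 26], "dr": [0, 0, 0], "jaw": 60},
    {"slide": [131, 475, 31], "dr": [0, 0, 0], "jaw": 60},
  ],
)

```text
clock: 2.2
position: [433.3, -305.8, 200.1]
ee_rot: [0.992, -0.13, 0.0, 0.0]
contact_force: [1.2, 1.0, 0.8]
gripper_width: 60.2
grasp_force: 0.0
```

```bash
python3 -c "
from h import *
to(433,-311.5,52,-.26)
mosaic('pics/m2.png',[('top',390,245),('top',390,225),('scene',75,180),('scene',70,160)])"
```

```text
clk 2.20 pos [ 433.3 -305.8  200.1] -> slide [  1.2   5.6 148.1] dr [ 0. -0. -0.] F [1.2 1.  0.8] w 60.2 g 0
```

View pics/m2.png

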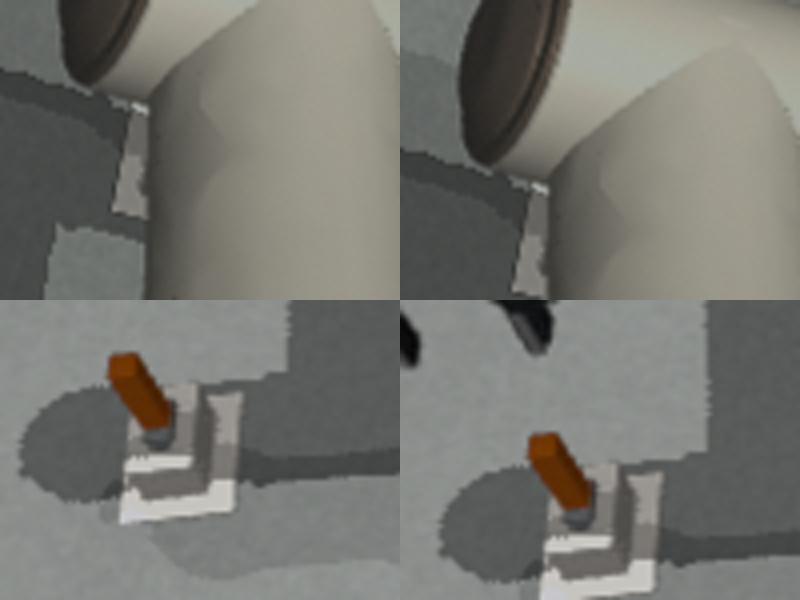

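Request:
step_arm(
  motion=[
    {"slide": [1, 5.5, 35], "dr": [0, 0, 0], "jaw": 60},
    {"slide": [1, 5.5, 75], "dr": [0, 0, 0], "jaw": 60},
    {"slide": [1, 5.5, 115], "dr": [0, 0, 0], "jaw": 60},
    {"slide": [1, 5.5, 138], "dr": [0, 0, 0], "jaw": 60},
    {"slide": [1, 5.5, 147], "dr": [0, 0, 0], "jaw": 60},
    {"slide": [1, 5.5, 147], "dr": [0, 0, 0], "jaw": 40},
    {"slide": [1, 5.5, 147], "dr": [0, 0, 0], "jaw": 25},
    {"slide": [1, 5.5, 147], "dr": [0, 0, 0], "jaw": 10},
  ],
)

```text
clock: 3.3
position: [434.1, -309.5, 54.7]
ee_rot: [0.992, -0.129, 0.001, 0.0]
contact_force: [0.2, 0.7, 2.5]
gripper_width: 17.3
grasp_force: 58.6
```

Request:
step_arm(
  motion=[
    {"slide": [0, 0, 0], "dr": [0, 0, 0], "jaw": 10},
    {"slide": [0, 0, 0], "dr": [0, 0, 0], "jaw": 10},
    {"slide": [0, 0, 0], "dr": [0, 0, 0], "jaw": 10},
    {"slide": [0, 0, 0], "dr": [0, 0, 0], "jaw": 10},
    {"slide": [0, 0, -5], "dr": [0, 0, 0], "jaw": 10},
    {"slide": [0, 0, -10], "dr": [0, 0, 0], "jaw": 10},
    {"slide": [0, 0, -15], "dr": [0, 0, 0], "jaw": 10},
    {"slide": [0, 0, -20], "dr": [0, 0, 0], "jaw": 10},
  ],
)

```text
clock: 4.3
position: [433.0, -309.1, 73.6]
ee_rot: [0.992, -0.13, -0.0, -0.0]
contact_force: [0.1, 0.2, -0.5]
gripper_width: 17.1
grasp_force: 58.4
```

```bash
python3 -c "
from h import *
to(434,-309,190,-.26)
to(604.4,-5.3,190,0)"
```

```text
clk 4.30 pos [ 433.  -309.1   73.6] -> slide [   0.9   -0.4 -116.4] dr [-0.  0.  0.] F [ 0.1  0.2 -0.5] w 17.1 g 58
clk 4.30 pos [ 433.  -309.1   73.6] -> slide [  87.5 -337.6 -116.4] dr [-0.    0.   -1.86] F [ 0.1  0.2 -0.5] w 17.1 g 58
```

Request:
step_arm(
  motion=[
    {"slide": [0, 0, -35], "dr": [0, 0, 0], "jaw": 10},
    {"slide": [0, 0, -75], "dr": [0, 0, 0], "jaw": 10},
    {"slide": [10, -40, -105], "dr": [0, 0, -0.2], "jaw": 10},
    {"slide": [25, -95, -116], "dr": [0, 0, -0.5], "jaw": 10},
    {"slide": [40, -150, -116], "dr": [0, 0, -0.9], "jaw": 10},
    {"slide": [54, -205, -116], "dr": [0, 0, -1.3], "jaw": 10},
    {"slide": [68, -260, -116], "dr": [0, 0, -1.6], "jaw": 10},
    {"slide": [78, -300, -116], "dr": [0, 0, -1.86], "jaw": 10},
  ],
)

```text
clock: 5.3
position: [586.3, -37.0, 189.4]
ee_rot: [1.0, 0.001, 0.0, -0.0]
contact_force: [0.3, -1.1, -0.6]
gripper_width: 17.2
grasp_force: 59.7
```

```bash
python3 -c "
from h import *
to(604.4,-5.3,130,0)"
```

```text
clk 5.30 pos [586.3 -37.  189.4] -> slide [ 18.2 -31.7  59.4] dr [-0.   -0.    0.02] F [ 0.3 -1.1 -0.6] w 17.2 g 60
```

Request:
step_arm(
  motion=[
    {"slide": [8, -14, 0], "dr": [0, 0, 0], "jaw": 10},
    {"slide": [18, -31.5, 0], "dr": [0, 0, 0], "jaw": 10},
    {"slide": [18, -31.5, 20], "dr": [0, 0, 0], "jaw": 10},
    {"slide": [18, -31.5, 40], "dr": [0, 0, 0], "jaw": 10},
    {"slide": [18, -31.5, 60], "dr": [0, 0, 0], "jaw": 10},
    {"slide": [18, -31.5, 75], "dr": [0, 0, 0], "jaw": 10},
    {"slide": [18, -31.5, 75], "dr": [0, 0, 0], "jaw": 10},
    {"slide": [18, -31.5, 75], "dr": [0, 0, 0], "jaw": 10},
  ],
)

```text
clock: 6.3
position: [604.2, -7.9, 115.1]
ee_rot: [1.0, -0.0, 0.001, 0.0]
contact_force: [0.1, 0.1, -0.4]
gripper_width: 17.5
grasp_force: 59.7
```

```bash
python3 -c "
from h import *
to(604.4,-5.3,81,0)
im=optics.get_image('scene')[175:275,200:320]
cv2.imwrite('pics/s3.png',cv2.resize(im,(720,600),interpolation=cv2.INTER_CUBIC))
cv2.imwrite('pics/t3.png',cv2.resize(optics.get_image('top'),(560,420)))"
```

```text
clk 6.30 pos [604.2  -7.9 115.1] -> slide [ 0.1 -2.6 34.1] dr [ 0.   -0.01 -0.  ] F [ 0.1  0.1 -0.4] w 17.5 g 60
```

View pics/s3.png

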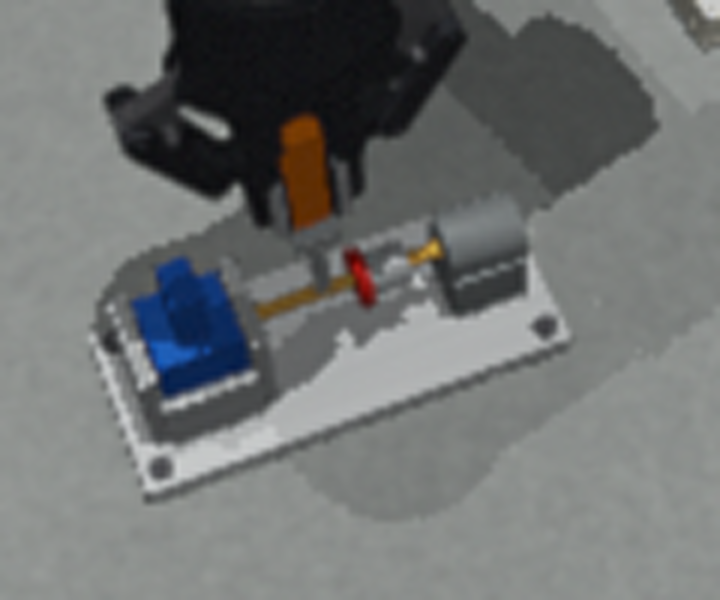

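```bash
python3 -c "
from h import *
q=lambda P:((proj('scene',P)-[200,175]+.5)*6-.5).round(0).tolist()
p=np.array([604.3,-7.9,69])
print('handle bottom front edge',q(p+[[9,-9,40],[9,9,40]]),'handle top front',q(p+[[9,-9,102],[9,9,102]]),'top back',q(p+[[-9,-9,102],[-9,9,102]]))
print('shoulder front bottom',q(p+[[15,-9,32],[15,9,32]]),'tine+ tip',q(p+[[14.5,-3,0],[14.5,3,0]]),'tine- tip',q(p+[[-14.5,-3,0],[-14.5,3,0]]))
print('bar y27,66', q([[604.3,-35.3,50],[604.3,3.7,50]]),'collar centre,top',q([[604.3,7.2,50],[604.3,7.2,63],[604.3,7.2,37]]), 'per mm x',q(p+[[0,0,0],[10,0,0],[0,10,0],[0,0,10]]))
"
python3 - <<'E'
import cv2
a=cv2.imread('pics/s3.png')[80:330,220:420]
cv2.imwrite('pics/s3b.png',cv2.resize(a,(480,600),interpolation=cv2.INTER_LINEAR))
E
```

```text
handle bottom front edge [[294.0, 237.0], [338.0, 221.0]] handle top front [[281.0, 148.0], [327.0, 132.0]] top back [[264.0, 111.0], [310.0, 95.0]]
shoulder front bottom [[301.0, 260.0], [345.0, 244.0]] tine+ tip [[321.0, 295.0], [335.0, 290.0]] tine- tip [[296.0, 237.0], [310.0, 232.0]]
bar y27,66 [[255.0, 310.0], [345.0, 278.0]] collar centre,top [[353.0, 275.0], [351.0, 258.0], [355.0, 291.0]] per mm x [[315.0, 263.0], [324.0, 283.0], [339.0, 255.0], [313.0, 251.0]]
```

View pics/s3b.png

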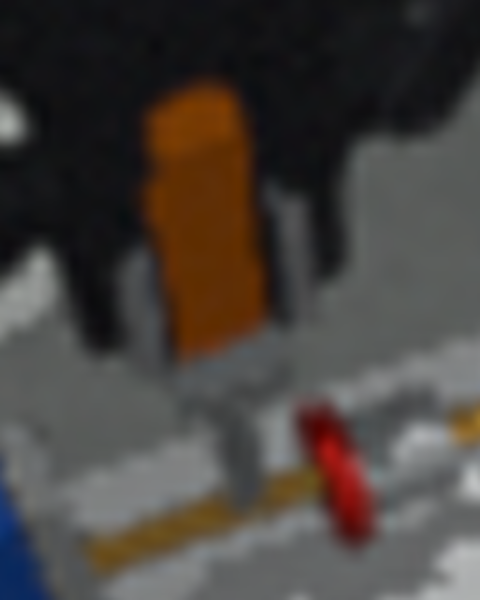

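Run:
```python
from h import *
im=optics.get_image('scene').astype(float)
b,g,r=im[...,0],im[...,1],im[...,2]
C=im[175:275,200:320]
hsv=cv2.cvtColor(C.astype(np.uint8),cv2.COLOR_BGR2HSV)
H,S=hsv[...,0].astype(int),hsv[...,1].astype(int)
sat=(C[...,2]-C[...,0])/np.maximum(C[...,2],1)   # orange/yellow-ness
np.set_printoptions(linewidth=220)
print('orange region sat x100, rows 190..222, cols 242..262');print((sat[15:54,42:64]*100).astype(int))
```

```text
orange region sat x100, rows 190..222, cols 242..262
[[-17 -27 -17 -23 -26 -11  -5   0 -25 -35 -11 -16 -10  -5 -17  -5 -13 -26 -19 -15 -19 -25]
 [-26 -16 -19 -21 -11 -12 -10  -5  -5 -15 -17 -10 -13 -22  -5 -15 -23   0 -17 -18  -9 -23]
 [ -4 -23 -16 -16  -5 -11 -17 -31 -21 -26 -16 -18 -10  -5 -10 -15 -15 -11 -14 -19 -19 -13]
 [ -5 -26 -11 -17 -18 -35 -18   0  35  37  29 -11 -23 -16 -10 -17 -23 -12 -19 -13 -18 -13]
 [ -6  -5  -5 -16 -35  -5  39  66  85  83  81  17 -53 -11 -16 -23 -16 -26 -17 -14  -8 -20]
 [-17  -5 -11 -17   0  63  84  96  96  96  94  51 -17 -22 -23   0 -10  -9  -5  -5 -11 -16]
 [ -5 -16 -20 -31  45  88  94  97  97  95  96  78   4 -26 -15 -11 -23 -11 -33 -11 -15 -12]
 [-16 -23 -15 -16  31  79  95  94  97  96 100  91  25 -26 -18 -21 -15 -11  -5 -11  -5  -4]
 [-17   0 -11 -17  27  82  96  99  93  93  96  93  41 -28 -15 -10 -11 -12 -16  -3  -1  -2]
 [-13 -25 -20 -25  24  82  96  97  96  95  95  95  37 -40 -15 -11 -12 -11  -5  -3  -1  -1]
 [-17  -4 -23 -18  24  82  93  96  93  94  97  93  53 -10 -17 -13 -23 -10  -4  -2  -2  -1]
 [-15 -20 -16   5  70  98  93  92  93  93 100 
[... 1802 characters left out ...]
1  -2  -1  -1  -1  -6   0  26  49  63  72  87  86  62   2  -5]
 [ -2  -2  -1  -1  -1  -3  -2  -1   0  13  18  -6   5  45  67  60  58  79  86  79  35  -2]
 [ -1   0  -1  -3  -1  -1   3  22  49  66  61  18  32  47  37  17  10  52  89  84  48  -2]
 [ -3   0   0   0  19  37  59  66  72  67  57  35  18  10  -1  -3  -3  17  75  84  41  -2]
 [  6  23  27  49  65  70  70  59  41  28  12  -2  -2  -1  -2  -3  -2   8  49  67  31  -1]
 [ 29  64  67  70  60  50  36  12  -1  -3  -2  -3  -2  -2  -2  -2  -3  -1   8  15   0  -2]
 [  7  57  59  38  16   2  -2  -1  -3  -3  -1  -1  -2  -1  -2  -3  -3  -2  -3  -2  -1  -4]
 [ -2  13  10  -2  -3  -2  -2  -1  -1  -1  -1  -2  -2  -2  -3  -2  -2  -2   0  -1  -1  -2]]
```

Request:
step_arm(
  motion=[
    {"slide": [2, 0, 0], "dr": [0, 0, 0], "jaw": 10},
    {"slide": [5.5, 0, 0], "dr": [0, 0, 0], "jaw": 10},
    {"slide": [5.5, 0, 3], "dr": [0, 0, 0], "jaw": 10},
    {"slide": [5.5, 0, 6], "dr": [0, 0, 0], "jaw": 10},
    {"slide": [5.5, 0, 9], "dr": [0, 0, 0], "jaw": 10},
    {"slide": [5.5, 0, 11], "dr": [0, 0, 0], "jaw": 10},
    {"slide": [5.5, 0, 11], "dr": [0, 0, 0], "jaw": 10},
    {"slide": [5.5, 0, 11], "dr": [0, 0, 0], "jaw": 10},
  ],
)

```text
clock: 7.45
position: [609.2, -7.7, 103.4]
ee_rot: [1.0, 0.0, 0.0, 0.0]
contact_force: [0.0, -0.2, -0.6]
gripper_width: 17.5
grasp_force: 59.7
```

```bash
cat >> h.py <<'E'
def crop(name,n,u,v,w,h,s):
    cv2.imwrite(name,cv2.resize(optics.get_image(n)[v:v+h,u:u+w],(w*s,h*s),interpolation=cv2.INTER_CUBIC))
E
python3 -c "
from h import *
to(609.7,-8,81,0)
crop('pics/s4.png','scene',235,190,45,45,13)
q=lambda P:((proj('scene',P)-[235,190]+.5)*13-.5).round(0).tolist()
p=np.array([605.5,-8.4,58.5])
print('shoulder front bottom',q(p+[[15,-9,32],[15,9,32]]),'tine+ tip',q(p+[[14.5,-3,0],[14.5,3,0]]),'tine+ root',q(p+[[14.5,-3,32],[14.5,3,32]]),'tine- tip',q(p+[[-9.5,-3,0],[-9.5,3,0]]))
print('handle bottom front edge',q(p+[[9,-9,40],[9,9,40]]))
print('bar y27,66', q([[605.5,-35.3,50],[605.5,3.7,50]]))
"
```

```text
clk 7.45 pos [609.2  -7.7 103.4] -> slide [ 0.5  0.3 22.4] dr [ 0. -0.  0.] F [ 0.  -0.2 -0.6] w 17.5 g 60
shoulder front bottom [[202.0, 404.0], [296.0, 371.0]] tine+ tip [[244.0, 479.0], [275.0, 468.0]] tine+ root [[232.0, 391.0], [263.0, 380.0]] tine- tip [[200.0, 376.0], [230.0, 365.0]]
handle bottom front edge [[187.0, 355.0], [281.0, 322.0]]
bar y27,66 [[100.0, 482.0], [296.0, 412.0]]
```

View pics/s4.png

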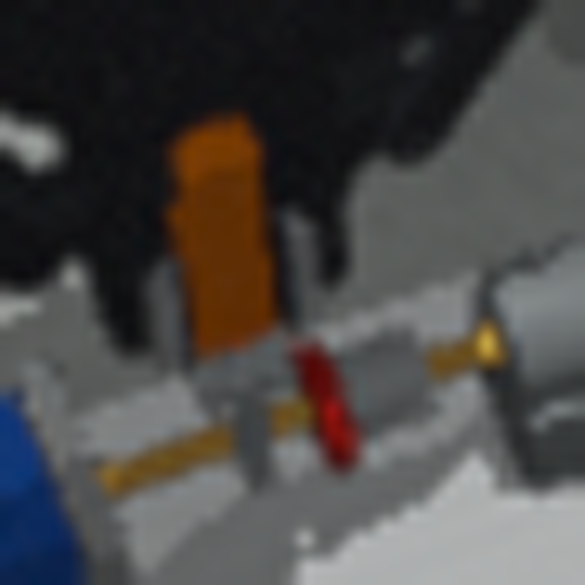

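Request:
step_arm(
  motion=[
    {"slide": [0, 0, 1.5], "dr": [0, 0, 0], "jaw": 10},
    {"slide": [0, 0, 3], "dr": [0, 0, 0], "jaw": 10},
    {"slide": [0, 0, 4.5], "dr": [0, 0, 0], "jaw": 10},
    {"slide": [0, 0, 6], "dr": [0, 0, 0], "jaw": 10},
    {"slide": [0, 0, 7.5], "dr": [0, 0, 0], "jaw": 10},
    {"slide": [0, 0, 9], "dr": [0, 0, 0], "jaw": 10},
    {"slide": [0, 0, 10], "dr": [0, 0, 0], "jaw": 10},
    {"slide": [0, 0, 10], "dr": [0, 0, 0], "jaw": 10},
  ],
)

```text
clock: 8.5
position: [609.0, -7.8, 93.2]
ee_rot: [1.0, -0.0, -0.0, 0.0]
contact_force: [0.8, 0.3, -0.5]
gripper_width: 17.2
grasp_force: 59.7
```

Request:
step_arm(
  motion=[
    {"slide": [0, 0, 1.5], "dr": [0, 0, 0], "jaw": 10},
    {"slide": [0, 0, 3], "dr": [0, 0, 0], "jaw": 10},
    {"slide": [0, 0, 5], "dr": [0, 0, 0], "jaw": 10},
    {"slide": [0, 0, 7], "dr": [0, 0, 0], "jaw": 10},
    {"slide": [0, 0, 9], "dr": [0, 0, 0], "jaw": 10},
    {"slide": [0, 0, 11], "dr": [0, 0, 0], "jaw": 10},
    {"slide": [0, 0, 12], "dr": [0, 0, 0], "jaw": 10},
    {"slide": [0, 0, 12], "dr": [0, 0, 0], "jaw": 10},
  ],
)

```text
clock: 9.5
position: [609.1, -7.7, 81.2]
ee_rot: [1.0, -0.0, -0.0, 0.0]
contact_force: [-0.0, 0.4, -1.4]
gripper_width: 17.3
grasp_force: 59.7
```

```bash
python3 -c "
from h import *
to(609.7,-8,81,0)
crop('pics/s5.png','scene',225,190,60,60,10)
"
```

```text
clk 9.50 pos [609.1  -7.7  81.2] -> slide [0.6 0.3 0.2] dr [ 0.  0. -0.] F [-0.   0.4 -1.4] w 17.3 g 60
```

View pics/s5.png

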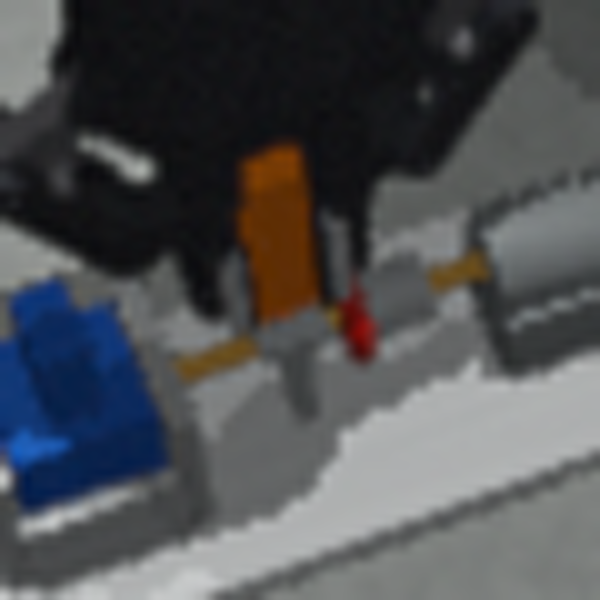

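Request:
step_arm(
  motion=[
    {"slide": [0, -1, 0], "dr": [0, 0, 0], "jaw": 10},
    {"slide": [0, -3, 0], "dr": [0, 0, 0], "jaw": 10},
    {"slide": [0, -5, 0], "dr": [0, 0, 0], "jaw": 10},
    {"slide": [0, -7, 0], "dr": [0, 0, 0], "jaw": 10},
    {"slide": [0, -8, 0], "dr": [0, 0, 0], "jaw": 10},
    {"slide": [0, -9, 0], "dr": [0, 0, 0], "jaw": 10},
    {"slide": [0, -9, 0], "dr": [0, 0, 0], "jaw": 10},
    {"slide": [0, -9, 0], "dr": [0, 0, 0], "jaw": 10},
  ],
)

```text
clock: 10.55
position: [609.1, 1.2, 81.3]
ee_rot: [1.0, -0.0, -0.0, 0.0]
contact_force: [0.3, -0.3, 0.2]
gripper_width: 17.4
grasp_force: 59.7
```

Request:
step_arm(
  motion=[
    {"slide": [0, -0.5, 0], "dr": [0, 0, 0], "jaw": 10},
    {"slide": [0, -1, 0], "dr": [0, 0, 0], "jaw": 10},
    {"slide": [0, -1.5, 0], "dr": [0, 0, 0], "jaw": 10},
    {"slide": [0, -2, 0], "dr": [0, 0, 0], "jaw": 10},
    {"slide": [0, -2.5, 0], "dr": [0, 0, 0], "jaw": 10},
    {"slide": [0, -3, 0], "dr": [0, 0, 0], "jaw": 10},
    {"slide": [0, -3.5, 0], "dr": [0, 0, 0], "jaw": 10},
    {"slide": [0, -4, 0], "dr": [0, 0, 0], "jaw": 10},
  ],
)

```text
clock: 11.55
position: [609.1, 5.2, 81.3]
ee_rot: [1.0, -0.0, -0.0, 0.0]
contact_force: [-0.3, -1.2, -1.5]
gripper_width: 17.7
grasp_force: 59.7
```

```bash
python3 -c "
from h import *
s=arm.read_state();print(s['contact_force'],s['wrist_torque'])"
```

```text
[-0.25275668 -1.17633881 -1.47661181] [-0.2609675  -0.03608612  0.02813781]
```

Request:
step_arm(
  motion=[
    {"slide": [0, -0.5, 0], "dr": [0, 0, 0], "jaw": 10},
    {"slide": [0, -1, 0], "dr": [0, 0, 0], "jaw": 10},
    {"slide": [0, -1.5, 0], "dr": [0, 0, 0], "jaw": 10},
    {"slide": [0, -2, 0], "dr": [0, 0, 0], "jaw": 10},
    {"slide": [0, -2.5, 0], "dr": [0, 0, 0], "jaw": 10},
    {"slide": [0, -3, 0], "dr": [0, 0, 0], "jaw": 10},
    {"slide": [0, -3, 0], "dr": [0, 0, 0], "jaw": 10},
    {"slide": [0, -3, 0], "dr": [0, 0, 0], "jaw": 10},
  ],
)

```text
clock: 12.55
position: [609.1, 8.3, 81.3]
ee_rot: [1.0, 0.0, -0.0, -0.0]
contact_force: [-0.3, -0.6, -0.8]
gripper_width: 17.4
grasp_force: 59.7
```

Request:
step_arm(
  motion=[
    {"slide": [0, -0.5, 0], "dr": [0, 0, 0], "jaw": 10},
    {"slide": [0, -1, 0], "dr": [0, 0, 0], "jaw": 10},
    {"slide": [0, -1.5, 0], "dr": [0, 0, 0], "jaw": 10},
    {"slide": [0, -2, 0], "dr": [0, 0, 0], "jaw": 10},
    {"slide": [0, -2.5, 0], "dr": [0, 0, 0], "jaw": 10},
    {"slide": [0, -3, 0], "dr": [0, 0, 0], "jaw": 10},
    {"slide": [0, -3, 0], "dr": [0, 0, 0], "jaw": 10},
    {"slide": [0, -3, 0], "dr": [0, 0, 0], "jaw": 10},
  ],
)

```text
clock: 13.55
position: [609.0, 10.7, 81.3]
ee_rot: [1.0, -0.0, -0.0, 0.0]
contact_force: [0.2, -4.1, -1.6]
gripper_width: 17.5
grasp_force: 59.6
```

```bash
python3 -c "
from h import *
s=arm.read_state();print(s['contact_force'],s['wrist_torque'])"
```

```text
[ 0.19693455 -4.14789842 -1.55902626] [-1.64876471 -0.21332632  0.05280223]
```

Request:
step_arm(
  motion=[
    {"slide": [0, -0.5, 0], "dr": [0, 0, 0], "jaw": 10},
    {"slide": [0, -1, 0], "dr": [0, 0, 0], "jaw": 10},
    {"slide": [0, -1.5, 0], "dr": [0, 0, 0], "jaw": 10},
    {"slide": [0, -2, 0], "dr": [0, 0, 0], "jaw": 10},
    {"slide": [0, -2, 0], "dr": [0, 0, 0], "jaw": 10},
    {"slide": [0, -2, 0], "dr": [0, 0, 0], "jaw": 10},
    {"slide": [0, -2, 0], "dr": [0, 0, 0], "jaw": 10},
    {"slide": [0, -2, 0], "dr": [0, 0, 0], "jaw": 10},
  ],
)

```text
clock: 14.55
position: [609.0, 12.5, 81.3]
ee_rot: [1.0, 0.0, -0.0, 0.001]
contact_force: [0.8, -5.8, -1.6]
gripper_width: 17.5
grasp_force: 59.6
```

```bash
python3 -c "
from h import *
s=arm.read_state();print(s['contact_force'],s['wrist_torque'],s['ee_rot'].round(4))
crop('pics/s6.png','scene',205,190,100,60,8)
q=lambda P:((proj('scene',P)-[205,190]+.5)*8-.5).round(0).tolist()
print(q([[605.5,-62.3,94],[605.5,-62.3,108]]))
"
```

```text
[ 0.82109638 -5.80080013 -1.59971494] [-1.91850917 -0.27401452  0.05752636] [ 1.e+00  0.e+00 -3.e-04  5.e-04]
[[200.0, 253.0], [194.0, 229.0]]
```

Request:
step_arm(
  motion=[
    {"slide": [0, -0.5, 0], "dr": [0, 0, 0], "jaw": 10},
    {"slide": [0, -1, 0], "dr": [0, 0, 0], "jaw": 10},
    {"slide": [0, -1.5, 0], "dr": [0, 0, 0], "jaw": 10},
    {"slide": [0, -2, 0], "dr": [0, 0, 0], "jaw": 10},
    {"slide": [0, -2.5, 0], "dr": [0, 0, 0], "jaw": 10},
    {"slide": [0, -3, 0], "dr": [0, 0, 0], "jaw": 10},
    {"slide": [0, -3, 0], "dr": [0, 0, 0], "jaw": 10},
    {"slide": [0, -3, 0], "dr": [0, 0, 0], "jaw": 10},
  ],
)

```text
clock: 15.6
position: [608.9, 15.1, 81.3]
ee_rot: [1.0, 0.0, -0.0, 0.001]
contact_force: [1.7, -7.4, -1.2]
gripper_width: 17.2
grasp_force: 59.6
```

```bash
cat >> h.py <<'E'
def blue():
    a=optics.get_image('scene')[200:260,205:300].astype(int)
    m=(a[...,0]>1.6*a[...,2]+20);v,u=np.nonzero(m)
    a2=(a[...,2]>1.8*a[...,1]+20)&(a[...,2]>1.8*a[...,0]+20);v2,u2=np.nonzero(a2)
    s=arm.read_state()
    print('blue n',m.sum(),'top',v.min()+200,'cen',u.mean()+205,v.mean()+200,'red',a2.sum(),u2.mean()+205,v2.mean()+200,'F',s['contact_force'].round(1),'T',s['wrist_torque'].round(2),'y',s['position'][1].round(1))
E
python3 -c "
from h import *
blue()"
```

```text
blue n 284 top 218 cen 231.48239436619718 229.16901408450704 red 2 265.0 222.5 F [ 0.6 -7.5 -1.4] T [-2.28 -0.33  0.04] y 15.1
```

Request:
step_arm(
  motion=[
    {"slide": [0, -0.5, 0], "dr": [0, 0, 0], "jaw": 10},
    {"slide": [0, -1, 0], "dr": [0, 0, 0], "jaw": 10},
    {"slide": [0, -1.5, 0], "dr": [0, 0, 0], "jaw": 10},
    {"slide": [0, -2, 0], "dr": [0, 0, 0], "jaw": 10},
    {"slide": [0, -2.5, 0], "dr": [0, 0, 0], "jaw": 10},
    {"slide": [0, -3, 0], "dr": [0, 0, 0], "jaw": 10},
    {"slide": [0, -3, 0], "dr": [0, 0, 0], "jaw": 10},
    {"slide": [0, -3, 0], "dr": [0, 0, 0], "jaw": 10},
  ],
)

```text
clock: 16.65
position: [608.9, 17.8, 81.4]
ee_rot: [1.0, 0.0, -0.0, 0.001]
contact_force: [1.4, -8.7, -1.6]
gripper_width: 17.4
grasp_force: 59.6
```

```bash
python3 -c "
from h import *
blue()"
```

```text
blue n 287 top 218 cen 231.53310104529618 229.13240418118465 red 1 266.0 222.0 F [ 0.7 -7.6 -1.6] T [-2.67 -0.41  0.09] y 17.8
```

Request:
step_arm(
  motion=[
    {"slide": [0, -0.5, 0], "dr": [0, 0, 0], "jaw": 10},
    {"slide": [0, -1, 0], "dr": [0, 0, 0], "jaw": 10},
    {"slide": [0, -1.5, 0], "dr": [0, 0, 0], "jaw": 10},
    {"slide": [0, -1.5, 0], "dr": [0, 0, 0], "jaw": 10},
    {"slide": [0, -1.5, 0], "dr": [0, 0, 0], "jaw": 10},
    {"slide": [0, -1.5, 0], "dr": [0, 0, 0], "jaw": 10},
    {"slide": [0, -1.5, 0], "dr": [0, 0, 0], "jaw": 10},
    {"slide": [0, -1.5, 0], "dr": [0, 0, 0], "jaw": 10},
  ],
)

```text
clock: 17.7
position: [608.9, 19.3, 81.3]
ee_rot: [1.0, 0.0, -0.001, 0.001]
contact_force: [1.2, -7.9, -1.7]
gripper_width: 17.0
grasp_force: 59.8
```

```bash
python3 -c "
from h import *
blue()"
```

```text
blue n 323 top 215 cen 230.80185758513932 228.0061919504644 red 2 267.0 221.5 F [ 1.1 -7.6 -0.6] T [-2.61 -0.35  0.09] y 19.3
```

```bash
python3 -c "
from h import *
blue();crop('pics/s7.png','scene',205,190,100,60,8)"
```

```text
blue n 320 top 215 cen 230.784375 227.90625 red 2 267.0 221.5 F [ 1.9 -7.4 -1.8] T [-2.58 -0.35  0.08] y 19.3
```

View pics/s7.png

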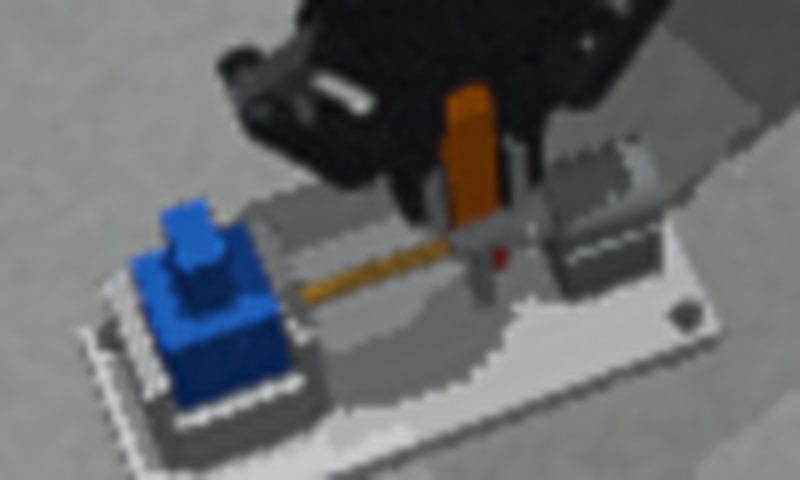

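Request:
step_arm(
  motion=[
    {"slide": [0, 1.5, 0], "dr": [0, 0, 0], "jaw": 10},
    {"slide": [0, 3.5, 0], "dr": [0, 0, 0], "jaw": 10},
    {"slide": [0, 6, 0], "dr": [0, 0, 0], "jaw": 10},
    {"slide": [0, 8.5, 0], "dr": [0, 0, 0], "jaw": 10},
    {"slide": [0, 11, 0], "dr": [0, 0, 0], "jaw": 10},
    {"slide": [0, 14, 0], "dr": [0, 0, 0], "jaw": 10},
    {"slide": [0, 18, 0], "dr": [0, 0, 0], "jaw": 10},
    {"slide": [0, 18, 0], "dr": [0, 0, 0], "jaw": 10},
  ],
)

```text
clock: 18.85
position: [609.1, 2.5, 81.3]
ee_rot: [1.0, -0.0, -0.0, -0.0]
contact_force: [-0.4, -0.1, -0.6]
gripper_width: 17.4
grasp_force: 59.8
```

```bash
python3 -c "
from h import *
blue();to(609,1,190,0)"
```

```text
blue n 318 top 216 cen 230.30503144654088 228.11949685534591 red 14 265.07142857142856 220.21428571428572 F [-0.1 -0.7 -0.6] T [ 0.04 -0.03 -0.  ] y 2.6
clk 18.90 pos [609.1   2.6  81.3] -> slide [-1.000e-01  1.600e+00 -1.087e+02] dr [-0.  0. -0.] F [-0.1 -0.7 -0.6] w 16.8 g 60
```

Request:
step_arm(
  motion=[
    {"slide": [0, 0, -10], "dr": [0, 0, 0], "jaw": 10},
    {"slide": [0, 0, -30], "dr": [0, 0, 0], "jaw": 10},
    {"slide": [0, 0, -60], "dr": [0, 0, 0], "jaw": 10},
    {"slide": [0, 0, -95], "dr": [0, 0, 0], "jaw": 10},
    {"slide": [-10, 20, -109], "dr": [0, 0, 0], "jaw": 10},
    {"slide": [-35, 65, -109], "dr": [0, 0, 0.4], "jaw": 10},
    {"slide": [-65, 115, -109], "dr": [0, 0, 0.8], "jaw": 10},
    {"slide": [-95, 165, -109], "dr": [0, 0, 1.2], "jaw": 10},
  ],
)

```text
clock: 19.9
position: [511.9, -164.0, 190.1]
ee_rot: [0.996, -0.085, -0.0, -0.0]
contact_force: [0.3, -0.5, -0.5]
gripper_width: 17.0
grasp_force: 59.8
```

```bash
python3 -c "
from h import *
blue();to(433.4,-309.3,140,-.26)"
```

```text
blue n 322 top 215 cen 230.29192546583852 227.95652173913044 red 20 264.6 218.95 F [-2.5 -1.3 -1. ] T [-0.22  0.42  0.01] y -167.9
clk 19.95 pos [ 507.5 -167.9  190. ] -> slide [-48.  152.2  50.4] dr [0.01 0.04 0.6 ] F [-2.5 -1.3 -1. ] w 17.2 g 60
```

Request:
step_arm(
  motion=[
    {"slide": [-15, 45, 0], "dr": [0, 0, 0.2], "jaw": 10},
    {"slide": [-32, 95, 0], "dr": [0, 0, 0.4], "jaw": 10},
    {"slide": [-47, 135, 0], "dr": [0, 0, 0.66], "jaw": 10},
    {"slide": [-55, 158, 10], "dr": [0, 0, 0.66], "jaw": 10},
    {"slide": [-55, 158, 30], "dr": [0, 0, 0.66], "jaw": 10},
    {"slide": [-55, 158, 45], "dr": [0, 0, 0.66], "jaw": 10},
    {"slide": [-55, 158, 50], "dr": [0, 0, 0.66], "jaw": 10},
    {"slide": [-55, 158, 50], "dr": [0, 0, 0.66], "jaw": 10},
  ],
)

```text
clock: 20.95
position: [433.6, -308.7, 140.2]
ee_rot: [0.992, -0.129, -0.0, 0.0]
contact_force: [-0.8, -0.0, -0.1]
gripper_width: 17.1
grasp_force: 59.8
```

```bash
python3 -c "
from h import *
to(433.4,-309.3,54.5,-.2606)"
```

```text
clk 20.95 pos [ 433.6 -308.7  140.2] -> slide [ 0.   0.6 85.7] dr [0.   0.   0.01] F [-0.8 -0.  -0.1] w 17.1 g 60
```

Request:
step_arm(
  motion=[
    {"slide": [0, 0.5, 15], "dr": [0, 0, 0], "jaw": 10},
    {"slide": [0, 0.5, 30], "dr": [0, 0, 0], "jaw": 10},
    {"slide": [0, 0.5, 42], "dr": [0, 0, 0], "jaw": 10},
    {"slide": [0, 0.5, 48], "dr": [0, 0, 0], "jaw": 10},
    {"slide": [0, 0.5, 52], "dr": [0, 0, 0], "jaw": 10},
    {"slide": [0, 0.5, 56], "dr": [0, 0, 0], "jaw": 10},
    {"slide": [0, 0.5, 60], "dr": [0, 0, 0], "jaw": 10},
    {"slide": [0, 0.5, 60], "dr": [0, 0, 0], "jaw": 10},
  ],
)

```text
clock: 21.95
position: [433.2, -309.3, 80.1]
ee_rot: [0.992, -0.13, -0.0, -0.0]
contact_force: [-0.3, 0.1, 0.1]
gripper_width: 17.4
grasp_force: 59.8
```

Request:
step_arm(
  motion=[
    {"slide": [0, 0, 3], "dr": [0, 0, 0], "jaw": 10},
    {"slide": [0, 0, 6], "dr": [0, 0, 0], "jaw": 10},
    {"slide": [0, 0, 9], "dr": [0, 0, 0], "jaw": 10},
    {"slide": [0, 0, 12], "dr": [0, 0, 0], "jaw": 10},
    {"slide": [0, 0, 15], "dr": [0, 0, 0], "jaw": 10},
    {"slide": [0, 0, 18], "dr": [0, 0, 0], "jaw": 10},
    {"slide": [0, 0, 20], "dr": [0, 0, 0], "jaw": 10},
    {"slide": [0, 0, 20], "dr": [0, 0, 0], "jaw": 10},
  ],
)

```text
clock: 22.95
position: [433.3, -309.3, 60.1]
ee_rot: [0.992, -0.13, -0.0, -0.0]
contact_force: [0.3, 0.4, -0.3]
gripper_width: 17.3
grasp_force: 59.8
```

Request:
step_arm(
  motion=[
    {"slide": [0, 0, 1], "dr": [0, 0, 0], "jaw": 10},
    {"slide": [0, 0, 2], "dr": [0, 0, 0], "jaw": 10},
    {"slide": [0, 0, 3], "dr": [0, 0, 0], "jaw": 10},
    {"slide": [0, 0, 4], "dr": [0, 0, 0], "jaw": 10},
    {"slide": [0, 0, 5], "dr": [0, 0, 0], "jaw": 10},
    {"slide": [0, 0, 5.5], "dr": [0, 0, 0], "jaw": 10},
    {"slide": [0, 0, 5.5], "dr": [0, 0, 0], "jaw": 10},
    {"slide": [0, 0, 5.5], "dr": [0, 0, 0], "jaw": 10},
  ],
)

```text
clock: 23.95
position: [433.4, -309.3, 54.8]
ee_rot: [0.992, -0.129, 0.0, 0.0]
contact_force: [0.3, -0.1, -0.4]
gripper_width: 17.5
grasp_force: 60.0
```

Request:
step_arm(
  motion=[
    {"slide": [0, 0, 0.3], "dr": [0, 0, 0], "jaw": 10},
    {"slide": [0, 0, 0.6], "dr": [0, 0, 0], "jaw": 10},
    {"slide": [0, 0, 0.9], "dr": [0, 0, 0], "jaw": 10},
    {"slide": [0, 0, 1.2], "dr": [0, 0, 0], "jaw": 10},
    {"slide": [0, 0, 1.5], "dr": [0, 0, 0], "jaw": 10},
    {"slide": [0, 0, 1.5], "dr": [0, 0, 0], "jaw": 10},
    {"slide": [0, 0, 1.5], "dr": [0, 0, 0], "jaw": 10},
    {"slide": [0, 0, 1.5], "dr": [0, 0, 0], "jaw": 10},
  ],
)

```text
clock: 24.95
position: [433.5, -309.4, 54.6]
ee_rot: [0.992, -0.129, 0.0, 0.0]
contact_force: [-2.6, 2.6, 10.0]
gripper_width: 16.9
grasp_force: 61.3
```

Request:
step_arm(
  motion=[
    {"slide": [0, 0, -0.8], "dr": [0, 0, 0], "jaw": 25},
    {"slide": [0, 0, -0.8], "dr": [0, 0, 0], "jaw": 40},
    {"slide": [0, 0, -0.8], "dr": [0, 0, 0], "jaw": 55},
    {"slide": [0, 0, -0.8], "dr": [0, 0, 0], "jaw": 55},
    {"slide": [0, 0, -15], "dr": [0, 0, 0], "jaw": 55},
    {"slide": [0, 0, -50], "dr": [0, 0, 0], "jaw": 55},
    {"slide": [0, 0, -95], "dr": [0, 0, 0], "jaw": 55},
    {"slide": [0, 0, -140], "dr": [0, 0, 0], "jaw": 55},
  ],
)

```text
clock: 25.95
position: [433.3, -309.4, 195.8]
ee_rot: [0.992, -0.129, 0.0, 0.0]
contact_force: [0.2, -0.7, -0.4]
gripper_width: 54.9
grasp_force: 0.0
```

```bash
python3 -c "
from h import *
a=optics.get_image('scene')[180:255,75:175]
b=cv2.imread('pics/m1.png')[300:,400:]
cv2.imwrite('pics/s8.png',np.hstack([cv2.resize(a,(400,300),interpolation=cv2.INTER_CUBIC),b]))
f=lambda c:np.argwhere((c[...,2].astype(int)>90)&(c[...,0]<60)).mean(0)
print(f(cv2.resize(a,(400,300),interpolation=cv2.INTER_CUBIC)),f(b))
s=a;
to(605,-63,185,0)"
```

```text
[ 89.19908583 135.19299137] [ 88.39562624 134.26689861]
clk 26.00 pos [ 436.5 -311.4  202.8] -> slide [  99.3 -283.2   18. ] dr [ 0.04 -0.09 -1.85] F [ 1.6 -1.3  5.3] w 55.2 g 0
```

Request:
step_arm(
  motion=[
    {"slide": [15, -40, 0], "dr": [0, 0, -0.2], "jaw": 55},
    {"slide": [34, -92, 0], "dr": [0, 0, -0.5], "jaw": 55},
    {"slide": [54, -148, 0], "dr": [0, 0, -0.9], "jaw": 55},
    {"slide": [74, -204, 0], "dr": [0, 0, -1.3], "jaw": 55},
    {"slide": [91, -250, 0], "dr": [0, 0, -1.6], "jaw": 55},
    {"slide": [102.4, -282, 0], "dr": [0, 0, -1.865], "jaw": 55},
    {"slide": [102.4, -282, 25], "dr": [0, 0, -1.865], "jaw": 55},
    {"slide": [102.4, -282, 40], "dr": [0, 0, -1.865], "jaw": 55},
  ],
)

```text
clock: 27.0
position: [604.4, -62.6, 152.6]
ee_rot: [1.0, 0.001, -0.0, -0.0]
contact_force: [-0.3, -0.0, 0.6]
gripper_width: 54.7
grasp_force: 0.0
```

```bash
python3 -c "
from h import *
blue();to(605,-63.5,83,0)
crop('pics/s9.png','scene',205,180,80,60,10)
q=lambda P:((proj('scene',P)-[205,180]+.5)*10-.5).round(0).tolist()
print(q([[605+11,-63.5-7,108],[605+11,-63.5+7,108],[605-11,-63.5+7,108],[605-11,-63.5-7,108]]))"
```

```text
blue n 322 top 215 cen 230.32298136645963 228.1335403726708 red 20 264.6 218.95 F [-0.8  0.8 -2.3] T [-0.01  0.05 -0.02] y -63.0
clk 27.05 pos [603.1 -63.  150.5] -> slide [ 2.2  0.5 67.5] dr [-0.    0.03  0.  ] F [-0.8  0.8 -2.3] w 55.0 g 0
[[224.0, 435.0], [282.0, 414.0], [251.0, 338.0], [193.0, 359.0]]
```

View pics/s9.png

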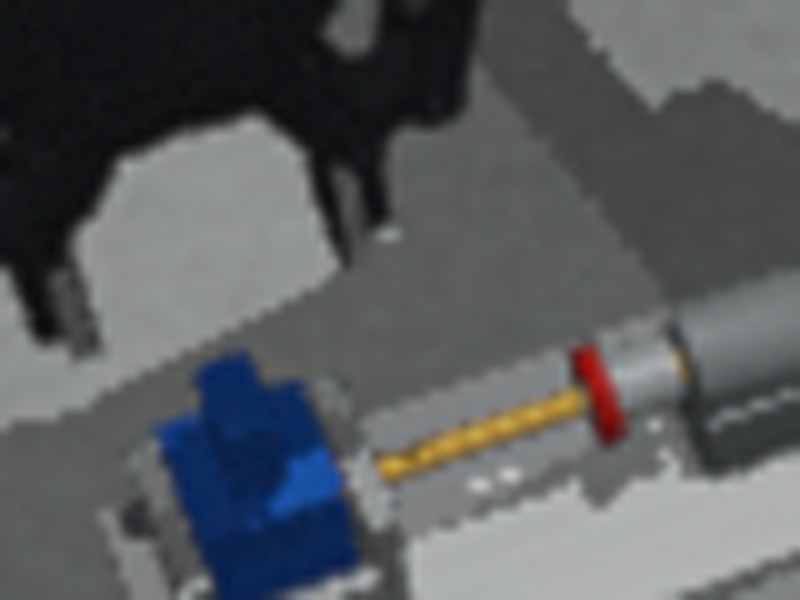

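Request:
step_arm(
  motion=[
    {"slide": [1.5, 0, 20], "dr": [0, 0, 0], "jaw": 55},
    {"slide": [1.5, 0, 40], "dr": [0, 0, 0], "jaw": 55},
    {"slide": [1.5, 0, 55], "dr": [0, 0, 0], "jaw": 55},
    {"slide": [1.5, 0, 62], "dr": [0, 0, 0], "jaw": 55},
    {"slide": [1.5, 0, 66], "dr": [0, 0, 0], "jaw": 55},
    {"slide": [1.5, 0, 70], "dr": [0, 0, 0], "jaw": 55},
    {"slide": [1.5, 0, 70], "dr": [0, 0, 0], "jaw": 55},
    {"slide": [1.5, 0, 70], "dr": [0, 0, 0], "jaw": 55},
  ],
)

```text
clock: 28.1
position: [606.5, -63.1, 83.7]
ee_rot: [1.0, 0.0, 0.0, 0.0]
contact_force: [-1.1, 0.4, -0.7]
gripper_width: 55.6
grasp_force: 0.0
```

Request:
step_arm(
  motion=[
    {"slide": [0, 0, 0], "dr": [0, 0, 0], "jaw": 40},
    {"slide": [0, 0, 0], "dr": [0, 0, 0], "jaw": 28},
    {"slide": [0, 0, 0], "dr": [0, 0, 0], "jaw": 20},
    {"slide": [0, 0, 0], "dr": [0, 0, 0], "jaw": 12},
    {"slide": [0, 0, 0], "dr": [0, 0, 0], "jaw": 6},
    {"slide": [0, 0, 0], "dr": [0, 0, 0], "jaw": 6},
    {"slide": [0, 0, 0], "dr": [0, 0, 0], "jaw": 6},
    {"slide": [0, 0, 0], "dr": [0, 0, 0], "jaw": 6},
  ],
)

```text
clock: 29.1
position: [606.4, -63.5, 83.6]
ee_rot: [1.0, 0.0, 0.0, 0.0]
contact_force: [-0.3, -4.7, 2.9]
gripper_width: 12.8
grasp_force: 59.7
```

Request:
step_arm(
  motion=[
    {"slide": [0, 0.5, -2], "dr": [0, 0, 0], "jaw": 6},
    {"slide": [0, 0.5, -5], "dr": [0, 0, 0], "jaw": 6},
    {"slide": [0, 0.5, -9], "dr": [0, 0, 0], "jaw": 6},
    {"slide": [0, 0.5, -13], "dr": [0, 0, 0], "jaw": 6},
    {"slide": [0, 0.5, -18], "dr": [0, 0, 0], "jaw": 6},
    {"slide": [0, 0.5, -24], "dr": [0, 0, 0], "jaw": 6},
    {"slide": [0, 0.5, -30], "dr": [0, 0, 0], "jaw": 6},
    {"slide": [0, 0.5, -35], "dr": [0, 0, 0], "jaw": 6},
  ],
)

```text
clock: 30.1
position: [607.3, -63.2, 120.1]
ee_rot: [1.0, 0.001, 0.002, -0.0]
contact_force: [-0.3, -0.7, -0.6]
gripper_width: 12.9
grasp_force: 59.4
```

```bash
python3 -c "
from h import *
blue();to(451,278,190,0)"
```

```text
blue n 297 top 207 cen 229.64309764309763 222.996632996633 red 21 261.23809523809524 220.33333333333334 F [ 0.1 -0.5 -0.1] T [-0.   -0.02  0.02] y -63.2
clk 30.15 pos [607.5 -63.2 120.6] -> slide [-155.8 -341.5  -69.9] dr [-0.   -0.03  0.01] F [ 0.1 -0.5 -0.1] w 12.6 g 59
```

Request:
step_arm(
  motion=[
    {"slide": [0, 0, -30], "dr": [0, 0, 0], "jaw": 6},
    {"slide": [-8, -20, -60], "dr": [0, 0, 0], "jaw": 6},
    {"slide": [-28, -62, -68], "dr": [0, 0, 0], "jaw": 6},
    {"slide": [-52, -115, -68], "dr": [0, 0, 0], "jaw": 6},
    {"slide": [-77, -169, -68], "dr": [0, 0, 0], "jaw": 6},
    {"slide": [-102, -223, -68], "dr": [0, 0, 0], "jaw": 6},
    {"slide": [-125, -273, -68], "dr": [0, 0, 0], "jaw": 6},
    {"slide": [-140, -310, -68], "dr": [0, 0, 0], "jaw": 6},
  ],
)

```text
clock: 31.15
position: [465.0, 248.5, 187.1]
ee_rot: [1.0, 0.001, 0.001, -0.001]
contact_force: [0.2, 0.4, -0.8]
gripper_width: 12.8
grasp_force: 59.4
```

Request:
step_arm(
  motion=[
    {"slide": [-8, -18, 0], "dr": [0, 0, 0], "jaw": 6},
    {"slide": [-15, -31, 0], "dr": [0, 0, 0], "jaw": 6},
    {"slide": [-15, -31, 20], "dr": [0, 0, 0], "jaw": 6},
    {"slide": [-15, -31, 50], "dr": [0, 0, 0], "jaw": 6},
    {"slide": [-15, -31, 80], "dr": [0, 0, 0], "jaw": 6},
    {"slide": [-15, -31, 95], "dr": [0, 0, 0], "jaw": 6},
    {"slide": [-15, -31, 100], "dr": [0, 0, 0], "jaw": 6},
    {"slide": [-15, -31, 100], "dr": [0, 0, 0], "jaw": 6},
  ],
)

```text
clock: 32.15
position: [451.6, 277.5, 86.8]
ee_rot: [1.0, 0.0, 0.0, -0.0]
contact_force: [-0.1, -0.0, -0.5]
gripper_width: 12.7
grasp_force: 59.5
```

```bash
python3 -c "
from h import *
to(451.5,277.6,55,0)
a=optics.get_image('scene').astype(int)[100:220,270:400]
m=(a[...,0]>1.6*a[...,2]+20)&(a[...,0]>a[...,1]+15);v,u=np.nonzero(m);print(m.sum(),u.mean()+270,v.mean()+100,v.max()+100)
p=arm.read_state()['position'];print(proj('scene',[p+[0,0,-25],p+[0,0,-49.6],[451,278,5]]))"
```

```text
clk 32.15 pos [451.6 277.5  86.8] -> slide [-0.1 -0.1 31.8] dr [-0.   -0.01  0.  ] F [-0.1 -0.  -0.5] w 12.7 g 59
251 330.42231075697214 141.70119521912352 152
[[330.70010956 140.77770444]
 [329.91286688 146.65669959]
 [328.8944773  153.92841708]]
```

Request:
step_arm(
  motion=[
    {"slide": [0, 0, 8], "dr": [0, 0, 0], "jaw": 6},
    {"slide": [0, 0, 16], "dr": [0, 0, 0], "jaw": 6},
    {"slide": [0, 0, 22], "dr": [0, 0, 0], "jaw": 6},
    {"slide": [0, 0, 26], "dr": [0, 0, 0], "jaw": 6},
    {"slide": [0, 0, 28], "dr": [0, 0, 0], "jaw": 6},
    {"slide": [0, 0, 29], "dr": [0, 0, 0], "jaw": 6},
    {"slide": [0, 0, 30], "dr": [0, 0, 0], "jaw": 6},
    {"slide": [0, 0, 30], "dr": [0, 0, 0], "jaw": 6},
  ],
)

```text
clock: 33.2
position: [451.1, 277.3, 56.4]
ee_rot: [1.0, 0.0, 0.0, -0.0]
contact_force: [-1.0, -0.1, -1.1]
gripper_width: 12.5
grasp_force: 59.5
```

Request:
step_arm(
  motion=[
    {"slide": [0, 0, 0.4], "dr": [0, 0, 0], "jaw": 6},
    {"slide": [0, 0, 0.8], "dr": [0, 0, 0], "jaw": 6},
    {"slide": [0, 0, 1.2], "dr": [0, 0, 0], "jaw": 6},
    {"slide": [0, 0, 1.6], "dr": [0, 0, 0], "jaw": 6},
    {"slide": [0, 0, 2], "dr": [0, 0, 0], "jaw": 6},
    {"slide": [0, 0, 2], "dr": [0, 0, 0], "jaw": 6},
    {"slide": [0, 0, 2], "dr": [0, 0, 0], "jaw": 6},
    {"slide": [0, 0, 2], "dr": [0, 0, 0], "jaw": 6},
  ],
)

```text
clock: 34.2
position: [451.1, 277.3, 54.6]
ee_rot: [1.0, 0.0, 0.0, -0.0]
contact_force: [-1.1, -0.6, 3.7]
gripper_width: 12.9
grasp_force: 59.9
```

Request:
step_arm(
  motion=[
    {"slide": [0, 0, 0], "dr": [0, 0, 0], "jaw": 20},
    {"slide": [0, 0, 0], "dr": [0, 0, 0], "jaw": 32},
    {"slide": [0, 0, 0], "dr": [0, 0, 0], "jaw": 45},
    {"slide": [0, 0, 0], "dr": [0, 0, 0], "jaw": 50},
    {"slide": [0, 0, -10], "dr": [0, 0, 0], "jaw": 50},
    {"slide": [0, 0, -40], "dr": [0, 0, 0], "jaw": 50},
    {"slide": [0, 0, -80], "dr": [0, 0, 0], "jaw": 50},
    {"slide": [0, 0, -110], "dr": [0, 0, 0], "jaw": 50},
  ],
)

```text
clock: 35.2
position: [451.4, 277.6, 166.8]
ee_rot: [1.0, 0.0, 0.001, -0.001]
contact_force: [0.2, -0.3, -0.7]
gripper_width: 49.9
grasp_force: 0.0
```

Request:
step_arm(
  motion=[
    {"slide": [0, 0, -10], "dr": [0, 0, 0], "jaw": 50},
    {"slide": [0, 0, -10], "dr": [0, 0, 0], "jaw": 50},
    {"slide": [0, 0, -10], "dr": [0, 0, 0], "jaw": 50},
    {"slide": [0, 0, -10], "dr": [0, 0, 0], "jaw": 50},
    {"slide": [0, 0, -10], "dr": [0, 0, 0], "jaw": 50},
    {"slide": [0, 0, -10], "dr": [0, 0, 0], "jaw": 50},
    {"slide": [0, 0, -10], "dr": [0, 0, 0], "jaw": 50},
    {"slide": [0, 0, -10], "dr": [0, 0, 0], "jaw": 50},
  ],
)

```text
clock: 36.2
position: [451.0, 277.3, 174.3]
ee_rot: [1.0, 0.0, -0.0, -0.0]
contact_force: [0.0, -0.2, -0.3]
gripper_width: 49.9
grasp_force: 0.0
```

```bash
python3 -c "
from h import *
im=optics.get_image('scene').astype(int);a=im[100:220,270:400]
m=(a[...,0]>1.6*a[...,2]+20)&(a[...,0]>a[...,1]+15);v,u=np.nonzero(m)
print('blue',m.sum(),'u',u.min()+270,u.max()+270,'v',v.min()+100,v.max()+100)
L=[[x,y,z] for x,y,z in [(-17,-18,0),(17,-18,0),(17,18,0),(-17,18,44),(17,18,44),(17,-18,44),(-11,-7,74),(11,-7,74),(11,7,74),(-11,7,74)]]
q=proj('scene',np.array([451.1,277.3,5])+L);print('expected upright u',q[:,0].min(),q[:,0].max(),'v',q[:,1].min(),q[:,1].max())
b=im[180:255,75:175];o=np.argwhere((b[...,2]>90)&(b[...,0]<60));print('fork orange',o.mean(0),len(o))
c=cv2.imread('pics/m1.png')[300:,400:];c=cv2.resize(c,(100,75),interpolation=cv2.INTER_AREA);o=np.argwhere((c[...,2]>90)&(c[...,0]<60));print('was',o.mean(0),len(o))
to()"
```

```text
blue 273 u 321 337 v 135 159
expected upright u 320.4481342992115 338.62973755497643 v 132.97208243746076 160.2515320706595
fork orange [21.91836735 34.30612245] 147
was [21.80916031 33.10687023] 131
clk 36.25 pos [451.  277.3 174.3] -> slide [0. 0. 0.] dr [ 0. -0. -0.] F [ 0.1 -0.8 -0.4] w 49.8 g 0
```

```bash
python3 -c "
from h import *
a=cv2.resize(optics.get_image('scene')[180:255,75:175],(400,300),interpolation=cv2.INTER_CUBIC);c=cv2.imread('pics/m1.png')[300:,400:]
for i in(a,c):
    i=i.astype(float);m=(i[...,2]-i[...,0])/np.maximum(i[...,2],1)>.5;m&=i[...,2]>60
    o=np.argwhere(m);print(o.mean(0),len(o),o.min(0),o.max(0))
"
```

```text
[ 88.0915493  140.38398814] 2698 [ 51 109] [125 173]
[ 89.04742497 137.65468692] 2699 [ 52 107] [127 170]
```

```bash
python3 -c "
from bench import arm
print(arm.job_done())"
```

```text
the job is handed in; nothing more can be done
None
```

The job is done and handed in at about 36 s: the link popped free under a push of at most about 9 N, the fork is seated back in its stand, and the blue link stands upright in the white tray with the gripper clear. I checked all three by camera and force readings.

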